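# Fetch the empties crate and sort the topping tins by weight

### The arm

A 6-joint arm with a two-finger parallel gripper is mounted at the origin on the work surface. World frame = base frame: x ahead of the robot, y to its left, z up, the work surface at z = 0. Lengths are in mm, angles in degrees, forces in N, time in s.
With the tool pointing down it reaches from about 300 to 850 mm from the base axis. Payload 4.2 kg.
Tool frame: the origin (TCP) lies between the finger pads; the fingertips stand 19 mm ahead of it and the grasp point (between the pads) is the TCP (env.tips_ahead is the distance from the TCP to the fingertips, in mm); z points along the fingers, y is the direction in which the jaws open and shut (so a half turn about z gives the same grasp; the last joint's range is limited). The gripper opens to 91 mm and grips with 3 to 60 N. Pads are 32 mm wide; open, the fingers measure 118 mm over their backs; the gripper's body (76 mm by 178 mm) begins 60 mm behind the grasp point.
Start: joints at [-71.333, 18.312, 89.639, -0, 72.044, -1.146], TCP at [194.9, -540.979, 203.276] pointing down, gripper open.
Joint ranges: [-177.97, 177.97], [-48.28, 115.42], [12.27, 149.76], [-77.06, 257.06], [2.81, 150.46], [-146.56, 146.56]. Speed limits (degrees/s): [147.25, 147.25, 180, 180, 180, 180].

### API

Orientations are given as [roll, pitch, yaw] about the fixed x, y, z axes, in that order (R = Rz(yaw) Ry(pitch) Rx(roll)).
In Python, from workcell import telemetry, viewer, job_done, env gives the robot as it stands. The module is installed in compiled form; this text tells all that it offers.
- The arm moves only by the shell command python3 -m jog 'ROWS' [FORCE]. ROWS is JSON, a list of rows, each a list of 3 entries, a list of its own where there are three numbers: the shift along the tool's x, y, z in cm, then the turn about the tool's z in degrees, then the opening, from 0 (shut) to 1 (fully open). A call has 1 to 10 rows; each row shifts and turns the pose as measured when the row begins, along the tool's axes as they then stand; what a row does not reach is not made up. A row lasts 1/8 s, in which the tool goes at most 62.5 mm and 10.7 degrees, less where a joint would pass 70% of its speed; a pose out of reach is approached as far as the arm can. A call is refused whole if a number of a shift passes 6.25 or a number of a turn 10.7, either way. A call with a gripper value outside its range is refused whole. The fingers move at their own pace and stop on an object; FORCE is the grip in N (left out, the last holds). Time passes only in rows, so rows that do not move let the fingers close. It gives the time, the measured TCP pose, the force and the opening at its end, in the units of the state.
- telemetry.state(): the state, without advancing time (a new reading comes with each control period).
- viewer.grab_frame(name): name is "scene" or "top" or "wrist"; returns a dict with "color" (420x560x3 uint8, red, green, blue), "K" (3x3 intrinsics, pixels), "rvec" (rotation vector, rad) and "tvec" (3), from world to camera coordinates, as OpenCV has them. Camera axes: x right, y down, z forward; pixel columns grow to the right and rows downward; lengths in mm; the calibration is good to about 2 mm. The wrist camera is an equidistant fisheye: a pixel r from the principal point sees the ray r / f radians off the axis. A picture is of the moment at which its call begins. There is no depth.
- job_done(): hands the job in, once; it reports no verdict.
The state is a dict: "time_s": time; "qpos": joint angles; "qvel": joint speeds; "effort": joint torques, N m; "ee_pos": TCP position; "ee_rot": TCP orientation; "force": force on the tool from outside, world axes, zero at the start; "torque": the same for the moment, N m; "gripper_width": finger opening in mm.
Only numpy, scipy, OpenCV 4.12 (cv2) and the standard library are available. Lean on these libraries where they do the work, as an engineer would, in place of code of your own. Each camera call takes 0.05 s, during which the arm holds its last target. There are 200 camera calls.

### The job

With the pan hook, draw the blue crate in from the far side of the bench until it stands between the sheet pan and the wooden tray - do not push or pull it with the gripper itself - and lay the hook back on the bench. Lift the three sealed tins to feel which are full and which are empty, and set them gently down, upright: the full ones in the parchment-lined wooden tray, the empty ones in the crate. Leave the chocolate bars, the jar and the spatula where they are.

Things in the scene. Friction and masses are not known exactly. Their poses are not given: they have to be found in the camera images.
- tin_a_mid (a point): Sealed opaque tin, one of three alike, 90 mm diameter (lid 94), 150 mm tall; point on its axis, 75 mm above its underside; z up. Lid top 37 mm above this point; on it a wooden bar knob, firmly fixed: 64 mm along x, 18 mm thick (y), 38 mm high. Either full (560-760 g) or empty (150-230 g), in any order, told apart only by the weight felt. Starts on the sheet pan.
- tin_b_mid (a point): Sealed opaque tin, one of three alike, 90 mm diameter (lid 94), 150 mm tall; point on its axis, 75 mm above its underside; z up. Lid top 37 mm above this point; on it a wooden bar knob, firmly fixed: 64 mm along x, 18 mm thick (y), 38 mm high. Either full (560-760 g) or empty (150-230 g), in any order, told apart only by the weight felt. Starts on the sheet pan.
- tin_c_mid (a point): Sealed opaque tin, one of three alike, 90 mm diameter (lid 94), 150 mm tall; point on its axis, 75 mm above its underside; z up. Lid top 37 mm above this point; on it a wooden bar knob, firmly fixed: 64 mm along x, 18 mm thick (y), 38 mm high. Either full (560-760 g) or empty (150-230 g), in any order, told apart only by the weight felt. Starts on the sheet pan.
- hook_mid (a point): Pan hook (200 g) lying on the bench; point at the centre of its wooden handle, 14 mm above the bench. Handle 120 mm long (x), 28 mm wide and high. From its +x end a 10 mm steel rod rises to a gooseneck 63 mm high, runs forward and turns straight down 140 mm ahead of this point, its tip level with the underside; 53 mm free height under the gooseneck. x points to the tip, z up.
- hook_tip (a point): Lower end of the hook's downturned tip, on the rod's axis: 140 mm ahead (x) of the handle's centre and 13 mm below it. Rod 10 mm thick.
- crate_rim (a point): Blue open plastic crate (500 g, loose, slides) for the empties: 150 mm (x) by 260 (y) by 60 high, walls and floor 4 mm. Point on top of its long near wall, at mid-length and mid-thickness; its inner floor's centre lies 73 mm along x from it and 56 mm below; z up. Starts empty at the far side; drawn in, this point must be less than 640 mm in front of the robot's base axis (world x).
- tray_in (a point): Fixed wooden frame tray lined with parchment, for the full tins: 340 mm (x) by 180 mm (y) by 45 mm high, walls and floor 12 mm. This point is the centre of its inner floor; z up. Stands left or right of the robot's middle line.
- pan_in (a point): Fixed aluminium sheet pan on which the tins stand at the start in a row along its x, about 100 mm apart: 340 mm (x) by 180 mm (y), 12 mm high, floor and walls 4 mm. This point is the centre of its inner floor; z up. Stands on the other side from the wooden tray.
- bars_mid (a point): Bystander: loose stack of four chocolate bars, 120 x 75 x 76 mm high; this point is its centre.
- jar_mid (a point): Bystander: amber jar with a brass cap, 68 mm diameter, 100 mm high; this point is its centre, half-way up.
- spatula_grip (a point): Bystander: spatula 240 mm long lying on the bench along its x; this point is on its handle.
Mind the look-alikes: they are no part of the job. What is shaped like the part that bears tin_a_mid but pink or turquoise is not meant. What is shaped like the part that bears tin_c_mid but red is not meant.

How it is judged:
By the outcome, as a careful person would: the job done as asked, in the order asked, and still so for the second after the job is handed in, with the robot touching nothing.
It also fails if it takes over 72 s, if anything falls off the work surface, if the arm or the gripper's body presses on something with over 40 N, if the wrist force passes 120 N, or if a joint passes its speed limit or range.

## Working session

There is one attempt and no reset: what is moved stays moved. The work goes in short steps, Python scripts to look and compute and a shell command to move; the robot and the scene stay as the last step left them, time stands still between calls to the robot, and variables do not carry over. Pictures are saved under pics/ and viewed, about 8 in all and at most 12, crops included, and the job is handed in when it is done.

```bash
mkdir -p pics; cat > h.py <<'E'
import numpy as np, cv2
from workcell import telemetry, viewer, job_done, env
def grab(n,f=None):
    d=viewer.grab_frame(n)
    if f: cv2.imwrite('pics/'+f,cv2.cvtColor(d['color'],cv2.COLOR_RGB2BGR))
    np.savez('/tmp/%s.npz'%n,**d); return d
def load(n): return dict(np.load('/tmp/%s.npz'%n))
def ray(d,u,v,wrist=False):
    K=d['K'];x=(u-K[0,2])/K[0,0];y=(v-K[1,2])/K[1,1]
    if wrist:
        r=np.hypot(x,y); s=np.sin(r)/r if r>1e-9 else 1; c=np.array([x*s,y*s,np.cos(r)])
    else: c=np.array([x,y,1.])
    R=cv2.Rodrigues(d['rvec'])[0]; t=np.ravel(d['tvec'])
    return -R.T@t, R.T@c
def onz(d,u,v,z,wrist=False):
    o,r=ray(d,u,v,wrist); return (o+r*(z-o[2])/r[2]).round(1)
E
python3 - <<'E'
from h import *
a=grab('scene','s0.png');b=grab('top','t0.png')
for d in(a,b): print(ray(d,280,210))
print(telemetry.state())
E
```

```text
(array([1680.4766964 ,  770.56059179,  946.85469965]), array([-0.69668448, -0.45755158, -0.55317889]))
(array([ 241.65816058,   21.09304423, 1624.74176226]), array([ 0.1858161 , -0.00549465, -0.98260835]))
{'time_s': 0.1, 'qpos': array([-7.13349851e+01,  1.83478715e+01,  8.97003002e+01,  8.60124965e-04,
        7.20438998e+01, -1.14736384e+00]), 'qvel': array([-0.02310126, -0.03723908, -0.10638554, -0.07321089,  0.08929704,
        0.02128609]), 'effort': array([-9.41835674e-05, -4.13333416e+01, -2.32506877e+01,  7.29437638e-02,
        4.22185252e-02, -4.84358179e-05]), 'ee_pos': array([ 194.7303442 , -540.51576374,  202.49944759]), 'ee_rot': array([-1.79907963e+02, -2.66127255e-03,  1.98121108e+01]), 'force': array([-0.77415775, -0.06427451,  0.35034686]), 'torque': array([-0.02095194, -0.05026826,  0.05626608]), 'gripper_width': 91.16391956499979}
```

View pics/s0.png

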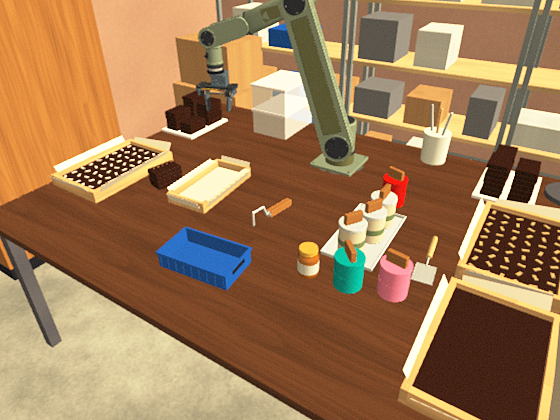

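View pics/t0.png

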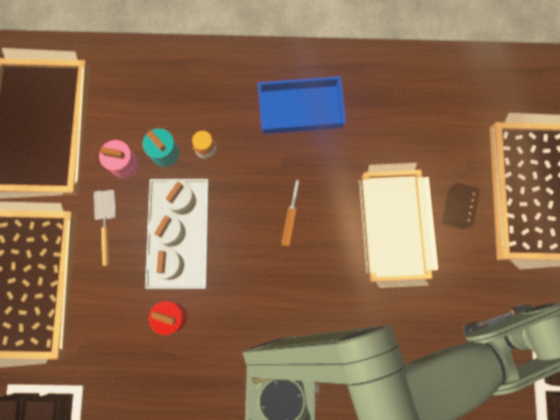

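The scene view shows the open blue crate at (204,258), hook at (272,210), lined tray at (209,183), and pan with three cream tins at (352,232), (374,218) and (384,205). The top view shows the same things: crate (302,104), hook (290,215), tray (398,225), and tins (178,195), (170,229) and (168,263).

Could be mistaken for a tin: pink (116,156), turquoise (159,146), red (166,318). I choose the three cream ones on the pan. Could be mistaken for the tray: the dark-filled frames on either side. I choose the parchment-lined one at (398,225). A close crop will check this.

```bash
python3 - <<'E'
from h import *
d=load('top');im=cv2.cvtColor(d['color'],cv2.COLOR_RGB2BGR)
c=cv2.resize(im[70:300,140:450],None,fx=2.55,fy=2.55,interpolation=cv2.INTER_CUBIC)
cv2.imwrite('pics/t0c.png',c)
hsv=cv2.cvtColor(im,cv2.COLOR_BGR2HSV)
print(d['K'],np.ravel(d['rvec']))
m=cv2.inRange(hsv,(100,150,40),(130,255,255))
cs,_=cv2.findContours(m,0,2)
for k in cs:
    if cv2.contourArea(k)>300:
        r=cv2.minAreaRect(k);print('blue',r)
        for p in cv2.boxPoints(r): print(p,onz(d,*p,60))
# orange-wood
m=cv2.inRange(hsv,(5,140,120),(18,255,255));
cs,_=cv2.findContours(m,0,2)
for k in cs:
    if cv2.contourArea(k)>60:
        r=cv2.minAreaRect(k)
        print('wood',np.round(r[0],1),np.round(r[1],1),round(r[2],1),'z28',onz(d,*r[0],28),'z150',onz(d,*r[0],150),[onz(d,*p,28)[:2].tolist() for p in cv2.boxPoints(r)])
for n,p,z in [('hooktip',(296,181),0),('hookneck',(296,181),63),('trayTL',(362,172),45),('trayTR',(423,170),45),('trayBL',(370,280),45),('trayBR',(433,278),45),('panTL',(149,179),12),('panTR',(208,179),12),('panBL',(146,289),12),('panBR',(207,289),12),('jar',(203,138),100),('turq',(159,142),112),('pink',(116,154),112)]:
    print(n,onz(d,*p,z))
E
```

```text
[[517.40046702   0.         282.42201393]
 [  0.         517.40046702 213.83929796]
 [  0.           0.           1.        ]] [ 2.15381057 -2.11185447  0.20489579]
blue ((301.4172668457031, 104.00689697265625), (48.581607818603516, 82.5472183227539), 85.2363510131836)
[258.26898   83.227585] [951.3  90.3  60. ]
[340.53107   76.372406] [ 981.5 -174.9   60. ]
[344.56555 124.78621] [ 817.5 -187.5   60. ]
[262.30347 131.64139] [788.6  73.2  60. ]
wood [212.  371.5] [64.  7.] 0.0 z28 [ 51.8 204.5  28. ] z150 [ 66.3 190.5 150. ] [[40.2, 298.7], [60.2, 299.7], [63.4, 110.0], [43.4, 109.3]]
wood [ 60. 368.] [ 6. 78.] 90.0 z28 [ 54.2 653.9  28. ] z150 [ 68.5 605.5 150. ] [[60.8, 769.4], [64.7, 539.7], [47.6, 538.3], [43.8, 767.6]]
wood [214.9 351.1] [ 20.9 103.4] 86.5 z28 [110.5 198.3  28. ] z150 [120.6 184.8 150. ] [[129.0, 355.1], [152.6, 47.2], [92.1, 41.9], [68.9, 347.8]]
wood [ 29.9 349.7] [19.8 57.4] 68.6 z28 [105.2 747.9  28. ] z150 [115.7 692.3 150. ] [[100.0, 836.9], [163.5, 685.1], [110.5, 658.6], [47.8, 809.7]]
wood [533.4 252.5] [51.3  5.2] 4.7 z28 [ 425.5 -779.7   28. ] z150 [ 4
[... 1432 characters left out ...]
0, -605.4], [1031.8, -601.1]]
wood [372.  54.] [14. 36.] 90.0 z28 [1078.8 -284.1   28. ] z150 [1014.9 -260.8  150. ] [[1102.5, -224.2], [1105.6, -344.7], [1055.3, -343.7], [1052.3, -223.8]]
wood [171.  53.] [ 22. 204.] 90.0 z28 [1065.3  383.5   28. ] z150 [1002.4  355.8  150. ] [[1095.9, 722.9], [1113.5, 46.5], [1034.8, 44.8], [1017.8, 715.7]]
hooktip [645.3 -37.8   0. ]
hookneck [629.6 -35.5  63. ]
trayTL [ 667.9 -244.2   45. ]
trayTR [ 678.7 -437.6   45. ]
trayBL [ 329.6 -265.5   45. ]
trayBR [ 339.4 -457.9   45. ]
panTL [638.6 432.6  12. ]
panTR [642.7 244.4  12. ]
panBL [290.7 419.4  12. ]
panBR [294.3 232.2  12. ]
jar [749.9 253.3 100. ]
turq [730.2 384.2 112. ]
pink [689.5 511.4 112. ]
```

View pics/t0c.png

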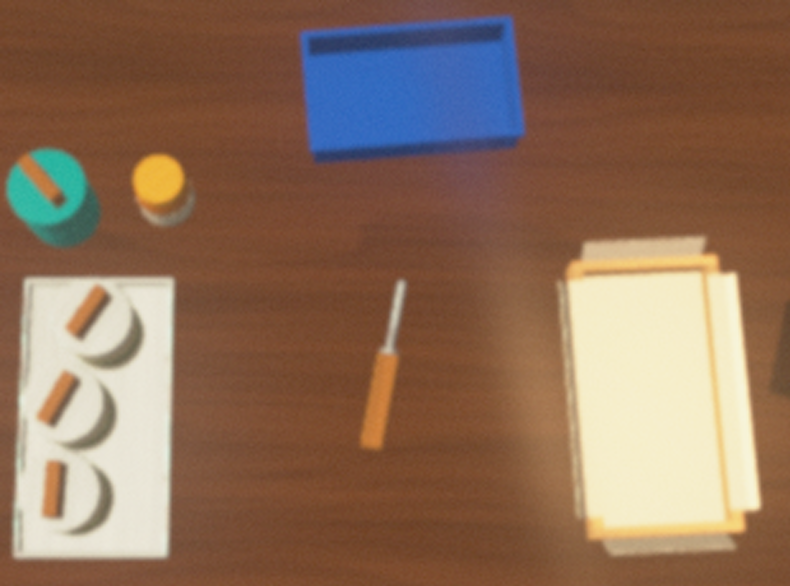

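The crop confirms the choice: three cream tins with wooden knobs at crop (88,311), (58,398) and (52,488), and the hook handle at (380,399) with its tip at (402,282). The crate's near rim runs (312,152)–(521,132), and the parchment tray's inner floor is centred near (655,400).

```bash
python3 - <<'E'
from h import *
d=load('top')
f=lambda x,y,z:onz(d,140+x/2.55,70+y/2.55,z)[:2]
h=f(380,400,28);t=f(402,282,63);print('hook',h,t,np.degrees(np.arctan2(*(t-h)[::-1])),np.hypot(*(t-h)))
a=f(362,447,28);b=f(390,352,28);print(a,b)
print('crate near',f(312,152,60),f(521,132,60),'far',f(302,31,60),f(513,19,60))
for q in [((70,330),(105,290)),((40,420),(75,377)),((53,517),(52,460))]:
    A,B=f(*q[0],150),f(*q[1],150);print('knob edge',A,B,np.degrees(np.arctan2(*(B-A)[::-1])))
for q in [(88,311),(58,398),(52,488)]:print('knob',f(*q,150))
print('tray in',[f(*q,12) for q in [(583,277),(707,272),(603,527),(722,520)]])
print('tray rim',[f(*q,45) for q in [(567,262),(717,256),(588,537),(744,530)]])
s=telemetry.state();p=s['ee_pos'];y=np.radians(s['ee_rot'][2])
D=np.r_[h,150]-p;print('tool shift',D[0]*np.cos(y)+D[1]*np.sin(y),D[0]*np.sin(y)-D[1]*np.cos(y),-D[2])
E
```

```text
hook [490.6 -17. ] [631.1 -40.6] -9.535049329668496 142.46827717074422
[432.3   3.9] [550.7 -28.4]
crate near [795.3  73.2] [ 827.5 -186.8] far [955.   89.9] [ 977.8 -177. ]
knob edge [544.9 340.1] [592.5 302.8] -38.08272668385613
knob edge [441.  367.7] [490.8 331.3] -36.16395424561978
knob edge [332.8 346.6] [396.2 351.5] 4.419437152250089
knob [567.5 320.9]
knob [466.4 349. ]
knob [364.9 349.6]
tray in [array([ 655.3, -270.9]), array([ 665.2, -428. ]), array([ 342.1, -291.7]), array([ 353.5, -437.5])]
tray rim [array([ 665.5, -245.3]), array([ 677.3, -431.8]), array([ 327.9, -267.2]), array([ 339.8, -454.2])]
tool shift 455.7956311937902 -392.24730807084757 52.499447587554215
```

```bash
python3 -m jog '[[[4.5,-3.9,0],0,0.7],[[4.5,-3.9,0],0,0.7],[[4.5,-3.9,0],0,0.7],[[4.5,-3.9,0],0,0.7],[[4.5,-3.9,0],0,0.7],[[4.5,-3.9,0],0,0.7],[[4.5,-3.9,0],0,0.7],[[4.5,-3.9,0],0,0.7],[[0,0,0],10,0.7],[[0,0,0],10,0.7]]'
```

```text
time_s: 1.35
ee_pos: [434.4, -111.3, 199.7]
ee_rot: [-179.7, 0.1, -0.8]
force: [-0.9, -0.7, -0.6]
gripper_width: 63.9
```

```bash
python3 -m jog '[[[2.2,-4.6,0],0,0.7],[[2.2,-4.6,2],0,0.7],[[0,0,2],9,0.7]]'; python3 - <<'E'
from h import *
d=grab('wrist','w1.png');print(d['K'],ray(d,d['K'][0,2],d['K'][1,2],True))
E
```

```text
time_s: 1.72
ee_pos: [482.1, -17.2, 159.8]
ee_rot: [-179.8, -0.0, -10.2]
force: [0.2, -0.4, -0.9]
gripper_width: 63.7
[[325.1922621    0.         279.87160297]
 [  0.         325.1922621  207.70449569]
 [  0.           0.           1.        ]] (array([546.55090242, -29.62155871, 341.30046323]), array([-0.23053531,  0.04677671, -0.97193899]))
```

View pics/w1.png

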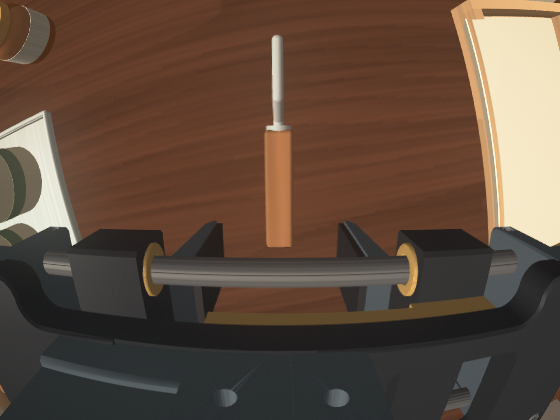

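The wrist view shows the hook handle from (279,129) to (279,246), centred between the fingers, with the gooseneck's end at (277,40).

```bash
python3 - <<'E'
from h import *
d=load('wrist');g=lambda u,v,z:onz(d,u,v,z,True)
a,b=g(279.5,131,28),g(279.5,245,28);print(a,b,(a+b)/2,np.degrees(np.arctan2(*(a-b)[:2][::-1])),g(277,40,63),g(277,40,55))
p=telemetry.state()['ee_pos'];D=(a+b)/2-p;y=np.radians(-10.2);print(D[0]*np.cos(y)+D[1]*np.sin(y),D[0]*np.sin(y)-D[1]*np.cos(y))
# crate from scene
E
```

```text
[546.4 -27.6  28. ] [433.6  -7.2  28. ] [490.  -17.4  28. ] -10.251198750817439 [625.5 -40.   63. ] [627.8 -40.3  55. ]
10.068860226006214 -2.5958577809336223
```

```bash
python3 -m jog '[[[0.8,-0.2,4.5],0,0.7],[[0,0,4.5],0,0.7],[[0,0,3.5],0,0.7],[[0,0,1],0,0.7],[[0,0,0],0,0],[[0,0,0],0,0],[[0,0,0],0,0],[[0,0,0],0,0]]' 40; python3 -m jog '[[[0,0,0],0,0],[[0,0,-1],0,0],[[0,0,-1],0,0],[[0,0,0],0,0]]'
```

```text
time_s: 2.78
ee_pos: [491.0, -18.5, 23.5]
ee_rot: [-179.8, -0.2, -10.0]
force: [0.0, -1.0, -0.6]
gripper_width: 26.8
time_s: 3.28
ee_pos: [491.7, -18.5, 46.1]
ee_rot: [-179.8, -0.3, -10.0]
force: [-0.2, -0.1, -1.1]
gripper_width: 0.5
```

```bash
python3 -m jog '[[[0,0,-4],0,0.7],[[0,0,-4],0,0.7],[[0,0,-3],0,0.7]]'; python3 - <<'E'
from h import *
d=grab('wrist','w2.png')
E
```

```text
time_s: 3.65
ee_pos: [488.8, -18.7, 156.8]
ee_rot: [-179.8, 0.0, -10.0]
force: [-0.0, -0.3, -0.5]
gripper_width: 27.7
```

View pics/w2.png

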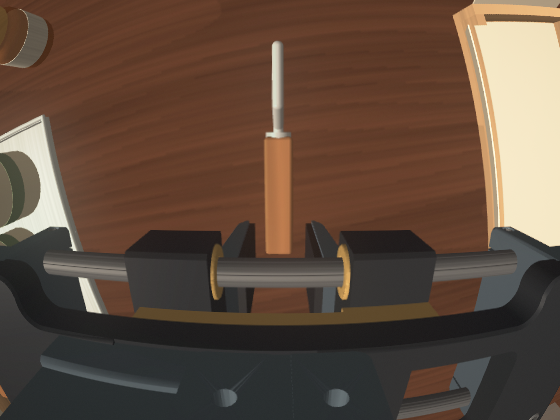

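The picture shows the hook still in place at the same spot, (278,195), so the fingers didn't catch it. I'll retry, pausing with the fingers shut to see why.

```bash
python3 -m jog '[[[0,0,4.5],0,0.6],[[0,0,4.5],0,0.6],[[0,0,3.3],0,0.6],[[0,0,1],0,0.6]]'; python3 -m jog '[[[0,0,0],0,0],[[0,0,0],0,0],[[0,0,0],0,0]]' 40;python3 -m jog '[[[0,0,0],0,0],[[0,0,0],0,0],[[0,0,0],0,0]]'; python3 - <<'E'
from h import *
d=grab('wrist','w3.png')
E
```

```text
time_s: 4.2
ee_pos: [495.3, -18.6, 26.9]
ee_rot: [-179.7, -0.9, -10.0]
force: [0.5, 0.6, -0.1]
gripper_width: 54.8
time_s: 4.58
ee_pos: [496.9, -18.8, 28.7]
ee_rot: [-179.7, -1.1, -10.0]
force: [-1.2, 1.2, -0.6]
gripper_width: 27.8
time_s: 4.95
ee_pos: [498.0, -18.8, 30.2]
ee_rot: [-179.7, -1.3, -10.0]
force: [-0.7, 0.5, 0.4]
gripper_width: 0.2
```

View pics/w3.png

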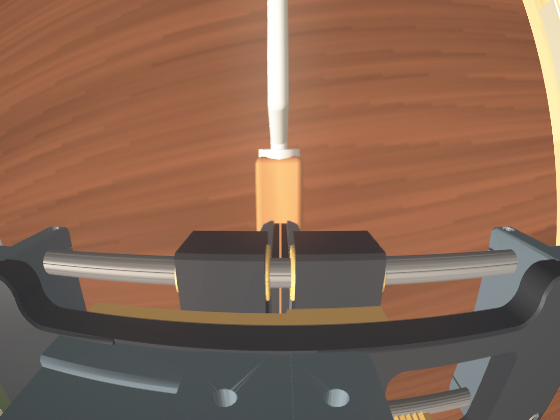

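The wrist view shows the fingers shut at (280,240) over the handle rather than around it. Next I'll check `tips_ahead` and take a side view.

```bash
python3 - <<'E'
from h import *
print(env.tips_ahead, [k for k in dir(env) if k[0]!='_'])
s=telemetry.state();print(s)
d=grab('scene')
im=cv2.cvtColor(d['color'],cv2.COLOR_RGB2BGR)
R=cv2.Rodrigues(d['rvec'])[0]
def pr(P): return cv2.projectPoints(np.array([P],float),d['rvec'],d['tvec'],d['K'],None)[0].ravel()
for P in (s['ee_pos'],s['ee_pos']-[0,0,19],[490,-17.4,28]): print(P,pr(P))
c=im[140:270,200:360];cv2.imwrite('pics/s1.png',cv2.resize(c,None,fx=4.5,fy=4.5,interpolation=cv2.INTER_CUBIC))
E
```

```text
19.0 ['Unreachable', 'tips_ahead']
{'time_s': 5.0, 'qpos': array([ -3.61394528,  21.38859892, 114.06286568,   0.26535029,
        43.26154197,  96.17577097]), 'qvel': array([ 0.04604967,  0.09567067,  0.13621657,  0.05992859, -0.00463736,
       -0.00058224]), 'effort': array([ 3.27477028e-04, -3.74352980e+01, -1.65470660e+01,  2.84347963e-02,
       -1.68479243e-01,  2.86365239e-04]), 'ee_pos': array([497.98124906, -18.82758299,  30.21307702]), 'ee_rot': array([-179.67644639,   -1.25918071,   -9.98446623]), 'force': array([ 0.00728595,  0.65589377, -0.14495262]), 'torque': array([ 0.08582801,  0.04347109, -0.05619514]), 'gripper_width': 0.4806318808579033}
[497.98124906 -18.82758299  30.21307702] [277.15020748 204.22185328]
[497.98124906 -18.82758299  11.21307702] [277.22488506 208.33502116]
[490, -17.4, 28] [278.59458867 203.85801238]
```

View pics/s1.png

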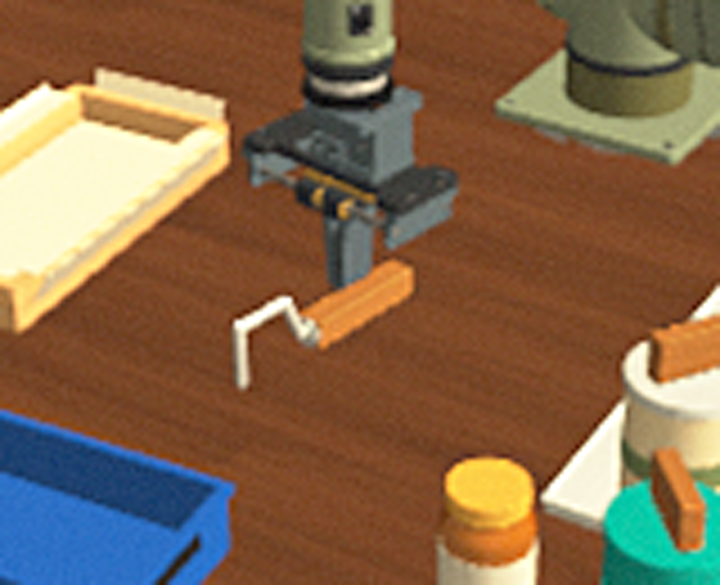

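The side view shows the fingertips at crop (348,283), ending at about the top of the handle. That puts them roughly 20 mm higher than the reading says. I'll open and go down in small steps, watching the force.

```bash
python3 -m jog '[[[-0.4,0,-1],0,0.6],[[-0.4,0,-1],0,0.6],[[0,0,0],0,0.6],[[0,0,0],0,0.6],[[0,0,0],0,0.6]]'; python3 -m jog '[[[0,0,2],0,0.6],[[0,0,1.5],0,0.6]]'; python3 -m jog '[[[0,0,1],0,0.6]]'; python3 -m jog '[[[0,0,0.8],0,0.6]]'
```

```text
time_s: 5.68
ee_pos: [489.0, -17.4, 51.7]
ee_rot: [-179.7, -1.3, -10.0]
force: [-0.2, 0.3, 0.0]
gripper_width: 47.5
time_s: 5.92
ee_pos: [491.0, -17.4, 16.7]
ee_rot: [-179.7, -1.5, -10.0]
force: [-0.3, 0.4, 0.1]
gripper_width: 54.7
time_s: 6.05
ee_pos: [491.1, -17.3, 5.9]
ee_rot: [-179.7, -1.4, -10.0]
force: [0.5, 0.1, 0.0]
gripper_width: 54.5
time_s: 6.18
ee_pos: [491.2, -17.3, -2.7]
ee_rot: [-179.7, -1.4, -10.0]
force: [-0.4, 0.1, 0.1]
gripper_width: 54.8
```

A reading of −2.7 without contact confirms the offset: the height reads low by about 24 mm. I'll close here.

```bash
python3 -m jog '[[[0,0,0],0,0],[[0,0,0],0,0],[[0,0,0],0,0],[[0,0,0],0,0],[[0,0,0],0,0],[[0,0,0],0,0]]' 40; python3 - <<'E'
from h import *
s=telemetry.state();d=grab('scene')
im=cv2.cvtColor(d['color'],cv2.COLOR_RGB2BGR)
print(cv2.projectPoints(np.array([s['ee_pos']-[0,0,19]]),d['rvec'],d['tvec'],d['K'],None)[0])
w=grab('wrist');wi=cv2.cvtColor(w['color'],cv2.COLOR_RGB2BGR)
c=cv2.resize(im[150:270,220:320],(480,576),interpolation=cv2.INTER_CUBIC)
o=np.hstack([c,cv2.resize(wi[150:330,230:330],(320,576))]);cv2.imwrite('pics/s2.png',o)
E
```

```text
time_s: 6.92
ee_pos: [491.1, -17.3, -2.5]
ee_rot: [-179.7, -1.4, -10.0]
force: [0.6, -0.3, -1.8]
gripper_width: 28.0
[[[278.62835372 214.58287839]]]
```

View pics/s2.png

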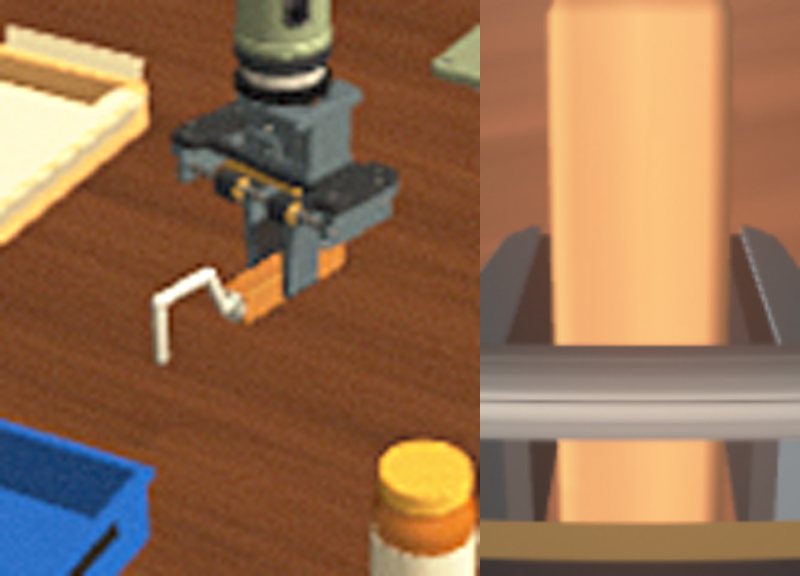

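Gripped at 28.0 mm; the picture shows the pads on both sides of the handle, low down. Next I lift it clear and carry the tip over the near wall of the crate.

```bash
python3 -m jog '[[[0,0,-2],0,0],[[0,0,-3],0,0],[[0,0,-4],0,0],[[3.5,-0.4,0],0,0],[[4,-0.4,0],0,0],[[4,-0.5,0],0,0],[[4,-0.5,0],0,0],[[3.1,-0.5,0],0,0],[[2,0,0],0,0],[[0,0,0],0,0]]'; python3 - <<'E'
from h import *
d=grab('scene');im=cv2.cvtColor(d['color'],cv2.COLOR_RGB2BGR)
s=telemetry.state();print(s['ee_pos'],s['ee_rot'],s['gripper_width'])
P=s['ee_pos'];print(cv2.projectPoints(np.array([P,P+[0,0,24],[813,-57,60]]),d['rvec'],d['tvec'],d['K'],None)[0])
cv2.imwrite('pics/s3.png',cv2.resize(im[140:300,130:300],None,fx=3.5,fy=3.5,interpolation=cv2.INTER_CUBIC))
t=grab('top','t3.png')
E
```

```text
time_s: 8.28
ee_pos: [698.8, -30.7, 92.1]
ee_rot: [-179.7, -1.0, -10.0]
force: [-0.7, 0.2, -2.8]
gripper_width: 27.6
[697.71858892 -30.52604781  91.99747234] [-179.70555909   -0.95332298   -9.9826349 ] 27.407592283154962
[[[242.63606201 214.79415152]]

 [[242.23846445 209.03237237]]

 [[216.20172519 236.73115871]]]
```

View pics/s3.png

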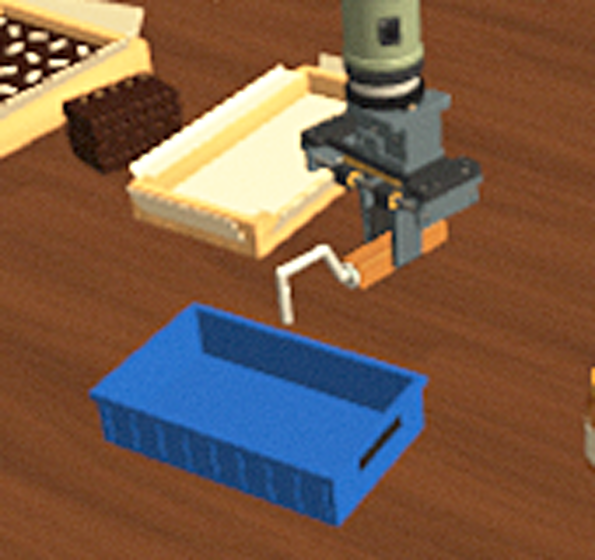

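The hook is held level, with its tip at crop (289,322), i.e. full (212.6,232). The near rim's middle is near (216,237). I'll check numerically that the tip is behind the wall.

```bash
python3 - <<'E'
from h import *
d=load('scene');P=lambda *q:cv2.projectPoints(np.array(q,float),d['rvec'],d['tvec'],d['K'],None)[0].reshape(-1,2).round(1)
print(P([835.6,-54.8,95],[835.6,-54.8,105],[825,-55,95],[835.6,-54.8,4]))
# near rim corners from this crop at z60 : inner/outer
for p in [(195,304),(427,380),(92,393),(338,478)]: print(onz(d,130+p[0]/3.5,140+p[1]/3.5,60))
for z in (90,95,100): print(z,onz(d,212.6,232,z))
E
```

```text
[[211.3 231.9]
 [211.  229.5]
 [213.4 230.3]
 [213.9 253.6]]
[ 825.5 -183.9   60. ]
[800.4  82.3  60. ]
[ 979.4 -167.3   60. ]
[948.4  96.2  60. ]
90 [828.7 -55.8  90. ]
95 [833.7 -51.   95. ]
100 [838.6 -46.2 100. ]
```

```bash
python3 -m jog '[[[0,0,2.5],0,0],[[0,0,2.5],0,0],[[0,0,2.3],0,0],[[0,0,0.3],0,0]]'; python3 -m jog '[[[-1,0.1,0],0,0],[[-1,0.1,0],0,0],[[-1,0.1,0],0,0],[[-1.5,0.15,0],0,0],[[-1.5,0.15,0],0,0]]';  python3 - <<'E'
from h import *
d=grab('scene','s4.png');t=grab('top','t4.png')
for n,D in(('s',d),('t',t)):
    hsv=cv2.cvtColor(cv2.cvtColor(D['color'],cv2.COLOR_RGB2BGR),cv2.COLOR_BGR2HSV)
    m=cv2.inRange(hsv,(100,150,40),(130,255,255));k=max(cv2.findContours(m,0,2)[0],key=cv2.contourArea)
    print(n,cv2.minAreaRect(k),cv2.boundingRect(k))
E
```

```text
time_s: 8.88
ee_pos: [693.7, -29.6, 15.8]
ee_rot: [-179.7, -0.8, -10.0]
force: [-0.4, -0.4, -1.5]
gripper_width: 27.8
time_s: 9.5
ee_pos: [633.3, -24.9, 19.2]
ee_rot: [-179.6, -1.4, -9.9]
force: [2.4, 0.0, -3.5]
gripper_width: 27.6
s ((213.40000915527344, 248.80001831054688), (89.80870056152344, 46.16926193237305), 18.434946060180664) (168, 219, 93, 62)
t ((300.1040344238281, 119.05974578857422), (47.760643005371094, 82.68311309814453), 86.18592071533203) (259, 94, 84, 52)
```

```bash
python3 -m jog '[[[-2,0.2,0.05],0,0],[[-2.2,0.25,0.05],0,0],[[-2.2,0.25,0.05],0,0],[[-2.2,0.25,0.05],0,0],[[-2.2,0.25,0.05],0,0],[[-2.2,0.25,0.05],0,0]]';  python3 -m jog '[[[-2.2,0.25,0.05],0,0],[[-2.2,0.25,0.05],0,0],[[-2.2,0.25,0.05],0,0],[[-2,0.25,0],0,0],[[-1.5,0.1,0],0,0],[[-1,0.1,0],0,0],[[0,0,0],0,0]]'; python3 - <<'E'
from h import *
d=grab('scene','s5.png');t=grab('top','t5.png')
for n,D in(('s',d),('t',t)):
    hsv=cv2.cvtColor(cv2.cvtColor(D['color'],cv2.COLOR_RGB2BGR),cv2.COLOR_BGR2HSV)
    m=cv2.inRange(hsv,(100,150,40),(130,255,255));k=max(cv2.findContours(m,0,2)[0],key=cv2.contourArea)
    r=cv2.minAreaRect(k);print(n,r,cv2.boundingRect(k));print([onz(D,*p,60).tolist() for p in cv2.boxPoints(r)])
E
```

```text
time_s: 10.35
ee_pos: [509.3, -17.3, 17.4]
ee_rot: [-179.5, -2.6, -9.9]
force: [2.5, 0.3, -2.9]
gripper_width: 27.7
time_s: 11.22
ee_pos: [403.6, -10.3, 15.0]
ee_rot: [-179.4, -3.8, -9.9]
force: [-0.6, 0.1, -3.1]
gripper_width: 27.8
s ((256.4500427246094, 216.14999389648438), (81.27053833007812, 39.21223831176758), 18.43494987487793) (216, 191, 84, 53)
[[754.5, -126.5, 60.0], [527.6, -254.3, 60.0], [525.0, 104.1, 60.0], [733.1, 180.3, 60.0]]
t ((291.0, 189.5), (49.0, 74.0), 90.0) (254, 165, 75, 50)
[[678.9, 96.3, 60.0], [684.1, -135.2, 60.0], [528.1, -135.6, 60.0], [523.4, 91.9, 60.0]]
```

```bash
python3 -m jog '[[[0.8,0,0],0,0],[[0.2,0,-3],0,0],[[0.2,0,-3.2],0,0],[[0,0,-0.5],0,0],[[-2.5,0.2,0],0,0],[[-3,0.2,0],0,0],[[-1.5,0.1,0],0,0],[[0,0,0],0,0]]'; python3 - <<'E'
from h import *
d=grab('scene','s6.png');t=grab('top','t6.png')
print(telemetry.state()['qpos'])
D=t;hsv=cv2.cvtColor(cv2.cvtColor(D['color'],cv2.COLOR_RGB2BGR),cv2.COLOR_BGR2HSV)
m=cv2.inRange(hsv,(100,150,40),(130,255,255));k=max(cv2.findContours(m,0,2)[0],key=cv2.contourArea)
r=cv2.minAreaRect(k);print(r,[onz(D,*p,60).tolist() for p in cv2.boxPoints(r)])
im=cv2.cvtColor(d['color'],cv2.COLOR_RGB2BGR);im2=cv2.cvtColor(t['color'],cv2.COLOR_RGB2BGR)
o=np.hstack([cv2.resize(im[130:260,205:335],(400,400)),cv2.resize(im2[140:300,220:380],(400,400))]);cv2.imwrite('pics/s6c.png',o)
E
```

```text
time_s: 12.32
ee_pos: [343.3, -5.6, 76.6]
ee_rot: [-179.4, -3.6, -10.0]
force: [0.2, 0.2, -1.8]
gripper_width: 27.8
[ -3.01246625   3.88872015 130.15213328   0.21918404  42.23429821
  96.77880666]
((291.0, 189.5), (49.0, 74.0), 90.0) [[678.9, 96.3, 60.0], [684.1, -135.2, 60.0], [528.1, -135.6, 60.0], [523.4, 91.9, 60.0]]
```

```bash
python3 -m jog '[[[0,0,3],0,0],[[0,0,3],0,0],[[0,0,1],0,0]]'; python3 -m jog '[[[0,0,0.4],0,0],[[0,0,0.2],0,0]]'
```

```text
time_s: 12.8
ee_pos: [357.1, -6.3, 6.9]
ee_rot: [-179.3, -4.3, -10.0]
force: [-0.0, -0.2, -1.6]
gripper_width: 27.9
time_s: 13.05
ee_pos: [359.7, -6.5, 0.3]
ee_rot: [-179.3, -4.3, -10.0]
force: [-1.4, 0.5, 1.1]
gripper_width: 27.8
```

Contact is felt (+2.7 N), so the hook is on the bench. Release, go up, and over to the farthest tin.

```bash
python3 -m jog '[[[0,0,0],0,0.6],[[0,0,0],0,0.6],[[0,0,-3],0,0.6],[[0,0,-5],0,0.6],[[0,0,-5.5],0,0.6],[[0,0,-5.5],0,0.6],[[0,-3,-3],0,0.6],[[3.5,-5,0],0,0.6]]'; python3 -m jog '[[[3.5,-5,0],0,0.6],[[3.5,-5,0],0,0.6],[[3.5,-5,0],0,0.6],[[2.5,-5,0],0,0.6],[[0,-5,0],-10,0.6],[[0,0,0],-10,0.6],[[0,0,0],-10,0.6],[[0,0,0],-10,0.6],[[0,0,0],-10,0.6],[[0,0,0],-10,0.6]]'; python3 - <<'E'
from h import *
s=telemetry.state();print(s['qpos'])
d=grab('top','t7.png');im=cv2.cvtColor(d['color'],cv2.COLOR_RGB2BGR)
E
```

```text
time_s: 14.05
ee_pos: [391.8, 66.0, 236.2]
ee_rot: [-179.2, -5.1, -10.3]
force: [0.6, -1.3, 0.3]
gripper_width: 54.4
time_s: 15.3
ee_pos: [569.7, 300.4, 257.6]
ee_rot: [175.4, -3.8, 52.1]
force: [-1.0, -0.1, -0.2]
gripper_width: 54.9
[28.20694007 20.26177595 79.19094945 -2.75224419 75.2794487  66.83508047]
```

```bash
python3 -m jog '[[[0,0,0],0,0.6]]';python3 -m jog '[[[0,0,0],0,0.6],[[0,0,0],0,0.6],[[0,0,0],0,0.6]]'; python3 - <<'E'
from h import *
from scipy.spatial.transform import Rotation as R
s=telemetry.state();print(s['qpos'])
M=R.from_euler('xyz',s['ee_rot'],degrees=True).as_matrix();print(M.round(3))
d=grab('wrist','w8.png');im=cv2.cvtColor(d['color'],cv2.COLOR_RGB2BGR)
hsv=cv2.cvtColor(im,cv2.COLOR_BGR2HSV);m=cv2.inRange(hsv,(5,110,90),(18,255,255))
for k in cv2.findContours(m,0,2)[0]:
    if cv2.contourArea(k)>150:
        r=cv2.minAreaRect(k);print(np.round(r[0],1),np.round(r[1],1),round(r[2]),onz(d,*r[0],154,True))
Rc=cv2.Rodrigues(d['rvec'])[0];print('cam pos',-Rc.T@np.ravel(d['tvec']),'cam in tool',M.T@(-Rc.T@np.ravel(d['tvec'])-s['ee_pos']))
E
```

```text
time_s: 15.48
ee_pos: [569.5, 300.3, 258.0]
ee_rot: [175.4, -3.8, 52.2]
force: [0.0, -0.5, -1.3]
gripper_width: 54.8
time_s: 15.85
ee_pos: [569.5, 300.2, 258.4]
ee_rot: [175.4, -3.8, 51.9]
force: [-0.1, 0.6, 1.3]
gripper_width: 55.1
[28.20336992 20.18671967 79.19979456 -2.74684753 75.28244478 66.99752558]
[[ 0.615  0.781  0.104]
 [ 0.786 -0.619  0.003]
 [ 0.067  0.08  -0.995]]
[551. 403.] [32. 16.] 90 [ 754.5 -361.4  154. ]
[333.2 303.8] [ 40.1 297.5] 88 [558.6 186.9 154. ]
[165.1 270. ] [52.9 16.3] 81 [454.3 320.6 154. ]
[158.3 227.5] [50.4 23.2] 3 [478.3 355.4 154. ]
[252.2 191.3] [20.4 68.7] 83 [568.  325.5 154. ]
[279.5 148. ] [296. 559.] 90 [611.1 340.5 154. ]
cam pos [590.92647551 351.76092863 443.25640019] cam in tool [  66.01019076   -0.39653236 -181.4729165 ]
```

View pics/w8.png

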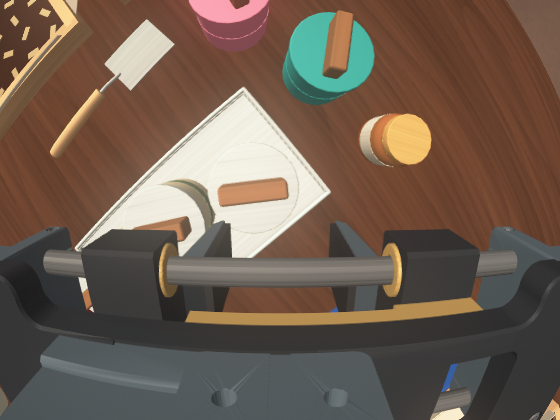

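The view shows the far tin's knob at (252,191), unobstructed, on lid centre (252,187). The next tin's knob is at (160,228). The tool has picked up a 6° lean from tracking errors, so I'll test which motions undo it.

```bash
q(){ python3 - <<'E'
from h import *
from scipy.spatial.transform import Rotation as R
s=telemetry.state();z=R.from_euler('xyz',s['ee_rot'],degrees=True).as_matrix()[:,2];print('lean',np.degrees(z[:2]).round(2),s['qpos'].round(2))
E
}
python3 -m jog '[[[0,0,-6],0,0.6],[[0,0,0],0,0.6]]';q; python3 -m jog '[[[0,0,2],0,0.6],[[0,0,2],0,0.6],[[0,0,2],0,0.6],[[0,0,0],0,0.6]]';q;  python3 -m jog '[[[0,0,0],-10,0.6],[[0,0,0],-10,0.6],[[0,0,0],-10,0.6]]';q
```

```text
time_s: 16.15
ee_pos: [562.8, 299.8, 318.6]
ee_rot: [175.5, -3.7, 51.9]
force: [0.2, -0.2, 1.2]
gripper_width: 54.8
lean [5.86 0.12] [28.47 18.74 72.97 -2.7  83.08 66.93]
time_s: 16.65
ee_pos: [569.0, 299.9, 256.7]
ee_rot: [175.5, -3.7, 51.8]
force: [0.7, -1.1, -0.3]
gripper_width: 55.0
lean [5.87 0.13] [28.2  20.22 79.38 -2.75 75.17 67.1 ]
time_s: 17.02
ee_pos: [569.7, 300.4, 258.8]
ee_rot: [174.1, -1.0, 82.6]
force: [-0.6, 0.4, -0.4]
gripper_width: 54.9
lean [6.01 0.21] [28.2  20.17 79.18 -2.74 75.25 36.18]
```

The lean is stable at about 6° toward +x and vertical moves don't change it. It's small enough to grip with, so I'll carry on and finish the turn.

```bash
cat > go.py <<'E'
import sys
from h import *
from scipy.spatial.transform import Rotation as R
s=telemetry.state();M=R.from_euler('xyz',s['ee_rot'],degrees=True).as_matrix()
print('lean',np.degrees(M[:2,2]).round(1),'yaw',s['ee_rot'][2].round(1),'q',s['qpos'].round(0),'pos',s['ee_pos'].round(1))
for a in sys.argv[1:]:
    T=np.array(eval(a),float);print(a,'tool cm',(M.T@(T-s['ee_pos'])/10).round(2))
E
python3 -m jog '[[[0,0,0],-10,0.6],[[0,0,0],-10,0.6],[[0,0,0],-10,0.6],[[0,0,0],-10,0.6],[[0,0,0],-10,0.6],[[0,0,0],-10,0.6]]'; python3 go.py '[566,322,160]' '[567.5,322,118]'; python3 - <<'E'
from h import *
# knob edges in w8 for yaw
d=load('wrist')
for z in (154,):
    a,b=onz(d,219,194,z,True),onz(d,287,187,z,True);print(a,b,(a+b)/2,np.degrees(np.arctan2(*(b-a)[:2][::-1])),np.linalg.norm(a-b))
w=grab('wrist','w9.png');im=cv2.cvtColor(w['color'],cv2.COLOR_RGB2BGR)
hsv=cv2.cvtColor(im,cv2.COLOR_BGR2HSV);m=cv2.inRange(hsv,(5,130,90),(16,255,255))
for k in cv2.findContours(m,0,2)[0]:
    if 300<cv2.contourArea(k)<4000:
        r=cv2.minAreaRect(k);B=cv2.boxPoints(r);B=np.array([onz(w,*p,154,True)[:2] for p in B]);e=[B[1]-B[0],B[2]-B[1]];e=max(e,key=np.linalg.norm)
        print(np.round(r[0]),np.round(r[1]),onz(w,*r[0],154,True),'yaw',np.degrees(np.arctan2(e[1],e[0])).round(),np.linalg.norm(e).round())
E
```

```text
time_s: 17.77
ee_pos: [571.6, 301.6, 264.9]
ee_rot: [175.8, 5.0, 144.4]
force: [0.8, 0.4, -0.1]
gripper_width: 54.7
lean [6.5 0.5] yaw 144.4 q [ 28.  20.  79.  -3.  75. -26.] pos [571.6 301.6 264.9]
[566,322,160] tool cm [ 2.55  0.58 10.38]
[567.5,322,118] tool cm [ 2.8   0.36 14.57]
[543.3 342.6 154. ] [594.7 308.9 154. ] [569.   325.75 154.  ] -33.250532713395124 61.462590248052614
[264. 300.] [25. 83.] [663.1 226.8 154. ] yaw 52.0 86.0
[302. 244.] [52. 24.] [631.8 295.5 154. ] yaw 53.0 51.0
[290. 190.] [15. 32.] [579.6 316.7 154. ] yaw 145.0 30.0
```

```bash
python3 -m jog '[[[1.4,0.2,3.5],0,0.6],[[1.4,0.1,4],0,0.6],[[0,0,4],0,0.6],[[0,0,0],0,0.6]]'; python3 go.py '[567.5,323,118]'; python3 - <<'E'
from h import *
w=grab('wrist','w10.png')
E
```

```text
time_s: 18.32
ee_pos: [566.0, 323.2, 150.3]
ee_rot: [175.4, 5.2, 144.0]
force: [0.2, -0.4, 0.9]
gripper_width: 54.5
lean [6.9 0.7] yaw 144.0 q [ 30.  24.  89.  -3.  61. -22.] pos [566.  323.2 150.3]
[567.5,323,118] tool cm [ 0.16 -0.19  3.22]
```

View pics/w10.png

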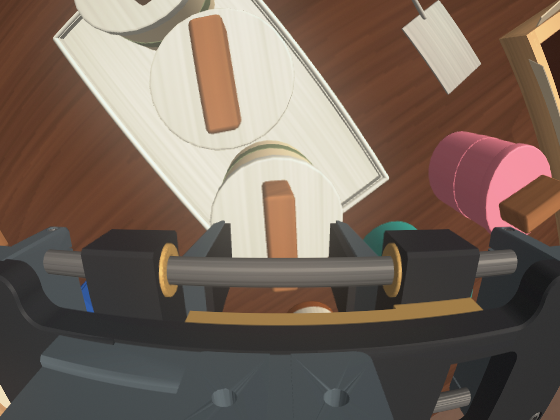

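The knob of the far tin runs (279,182)–(283,290), centred between the fingers, and the second tin's knob is at (215,73). Lower the rest of the way and grip.

```bash
python3 - <<'E'
from h import *
w=load('wrist')
for p,q in [((206,18),(225,130)),((280,182),(284,290))]:
    a,b=onz(w,*p,154,True),onz(w,*q,154,True);print((a+b)/2,np.degrees(np.arctan2(*(b-a)[:2][::-1])),np.linalg.norm(b-a))
E
python3 -m jog '[[[0.1,0,1.7],0,0.6],[[0,0,1],0,0.6],[[0,0,0.3],0,0.6]]'; python3 -m jog '[[[0,0,0],0,0],[[0,0,0],0,0],[[0,0,0],0,0],[[0,0,0],0,0],[[0,0,0],0,0],[[0,0,0],0,0]]' 40
```

```text
[466.8 352.9 154. ] -26.901092951540978 61.000983598627286
[563.   326.55 154.  ] -33.62114721497906 69.17116451238905
time_s: 18.75
ee_pos: [573.2, 326.5, 126.5]
ee_rot: [174.6, 5.5, 143.8]
force: [0.1, 0.5, 0.2]
gripper_width: 54.8
time_s: 19.5
ee_pos: [573.1, 326.1, 127.7]
ee_rot: [174.6, 5.5, 143.8]
force: [-1.5, 0.3, 0.5]
gripper_width: 18.2
```

```bash
python3 -m jog '[[[0,0,-1],0,0],[[0,0,-3],0,0],[[0,0,-4],0,0],[[0,0,-4],0,0],[[0,0,0],0,0],[[0,0,0],0,0]]';for i in 1 2 3 4; do python3 -m jog '[[[0,0,0],0,0]]' | grep -E 'force|width|ee'; done; python3 go.py
```

```text
time_s: 20.25
ee_pos: [555.6, 323.8, 248.1]
ee_rot: [174.8, 5.4, 143.8]
force: [-0.0, 0.7, -3.0]
gripper_width: 18.0
ee_pos: [555.2, 323.5, 246.6]
ee_rot: [174.9, 5.3, 143.8]
force: [-0.1, -0.5, -2.5]
gripper_width: 17.8
ee_pos: [554.7, 323.2, 245.0]
ee_rot: [175.1, 5.2, 143.8]
force: [-0.3, -0.6, -2.2]
gripper_width: 18.2
ee_pos: [554.5, 323.0, 244.0]
ee_rot: [175.2, 5.2, 143.8]
force: [0.1, 0.3, -2.1]
gripper_width: 17.8
ee_pos: [554.4, 323.0, 243.4]
ee_rot: [175.2, 5.2, 143.8]
force: [-0.1, -0.8, -2.4]
gripper_width: 17.9
lean [7.  0.8] yaw 143.8 q [ 31.  20.  82.  -3.  72. -23.] pos [554.4 323.  243.4]
```

About 2.3 N, so this tin is empty and goes in the crate. I'll measure the crate from the unobstructed top image.

```bash
python3 - <<'E'
from h import *
t=grab('top','t11.png')
hsv=cv2.cvtColor(cv2.cvtColor(t['color'],cv2.COLOR_RGB2BGR),cv2.COLOR_BGR2HSV)
m=cv2.inRange(hsv,(100,150,40),(130,255,255));k=max(cv2.findContours(m,0,2)[0],key=cv2.contourArea)
r=cv2.minAreaRect(k);print(r,[onz(t,*p,60)[:2].tolist() for p in cv2.boxPoints(r)])
s=grab('scene','s11.png')
hsv=cv2.cvtColor(cv2.cvtColor(s['color'],cv2.COLOR_RGB2BGR),cv2.COLOR_BGR2HSV)
m=cv2.inRange(hsv,(100,150,40),(130,255,255));k=max(cv2.findContours(m,0,2)[0],key=cv2.contourArea)
h=cv2.approxPolyDP(cv2.convexHull(k),3,True).reshape(-1,2);print([(p.tolist(),onz(s,*p.astype(float),60)[:2].tolist()) for p in h])
E
python3 go.py '[600,35,243]'
```

```text
((291.0, 189.5), (49.0, 74.0), 90.0) [[678.9, 96.3], [684.1, -135.2], [528.1, -135.6], [523.4, 91.9]]
[([216, 209], [682.5, -167.0]), ([242, 191], [529.0, -163.0]), ([299, 210], [526.9, 96.0]), ([297, 223], [601.2, 132.0]), ([275, 243], [736.6, 129.2]), ([219, 222], [741.3, -104.2])]
lean [7.  0.8] yaw 143.8 q [ 31.  20.  82.  -3.  72. -23.] pos [554.4 323.  243.6]
[600,35,243] tool cm [-20.59 -20.65   0.2 ]
```

```bash
python3 -m jog '[[[-1.5,-1.5,-0.1],0,0],[[-2.8,-2.8,-0.1],0,0],[[-3.2,-3.2,-0.1],0,0],[[-3.2,-3.2,-0.1],0,0],[[-3.2,-3.2,-0.1],0,0],[[-2.8,-2.8,-0.1],0,0],[[-2,-2,-0.1],0,0],[[-1.2,-1.2,0],0,0],[[0,0,0],0,0]]';  python3 go.py '[608,30,200]' '[608,30,137]'
```

```text
time_s: 21.98
ee_pos: [598.1, 27.1, 254.6]
ee_rot: [175.3, 5.5, 143.7]
force: [-0.1, 0.6, -2.6]
gripper_width: 17.9
lean [7.2 0.5] yaw 143.7 q [  1.  15.  87.   0.  70. -53.] pos [598.1  27.1 254.6]
[608,30,200] tool cm [-0.09  0.37  5.55]
[608,30,137] tool cm [ 0.52 -0.14 11.79]
```

```bash
python3 -m jog '[[[0,0.2,3.5],0,0],[[0,0,4],0,0],[[0,0,2.5],0,0],[[0,0,0.8],0,0]]';  python3 -m jog '[[[0,0,0.4],0,0],[[0,0,0],0,0]]'; python3 -m jog '[[[0,0,0.3],0,0],[[0,0,0],0,0]]'; python3 go.py '[608,30,127]'
```

```text
time_s: 22.48
ee_pos: [613.8, 33.6, 146.8]
ee_rot: [175.1, 5.6, 143.9]
force: [-0.8, 0.5, -1.5]
gripper_width: 17.7
time_s: 22.72
ee_pos: [614.8, 34.8, 143.6]
ee_rot: [175.0, 5.7, 143.9]
force: [-0.4, -0.4, -1.8]
gripper_width: 17.9
time_s: 22.98
ee_pos: [616.1, 35.0, 142.4]
ee_rot: [174.9, 5.8, 143.9]
force: [-0.0, 1.2, -1.7]
gripper_width: 18.1
lean [7.7 0.7] yaw 143.9 q [  2.  21.  96.   1.  56. -53.] pos [616.1  35.  142.4]
[608,30,127] tool cm [ 0.51 -1.01  1.41]
```

```bash
python3 -m jog '[[[0.3,-0.8,0.5],0,0],[[0,0,0.4],0,0]]';  python3 -m jog '[[[0,0,0.4],0,0],[[0,0,0],0,0]]';  python3 -m jog '[[[0,0,0.4],0,0],[[0,0,0],0,0]]'; python3 go.py '[608,30,127]'
```

```text
time_s: 23.22
ee_pos: [610.0, 30.0, 132.7]
ee_rot: [174.8, 5.9, 143.9]
force: [-0.2, 0.6, -1.5]
gripper_width: 17.8
time_s: 23.48
ee_pos: [611.3, 30.1, 129.5]
ee_rot: [174.7, 6.0, 143.9]
force: [-1.5, 0.1, -0.4]
gripper_width: 18.2
time_s: 23.72
ee_pos: [613.4, 30.8, 129.6]
ee_rot: [174.5, 6.1, 143.8]
force: [-0.7, -0.1, -0.9]
gripper_width: 17.8
lean [8.2 0.8] yaw 143.8 q [  1.  21.  98.   1.  53. -53.] pos [613.4  30.8 129.6]
[608,30,127] tool cm [ 0.41 -0.4   0.18]
```

```bash
python3 -m jog '[[[0,0,0.2],0,0],[[0,0,0],0,0.2],[[0,0,0],0,0.5],[[0,0,0],0,0.5],[[0,0,-3],0,0.6],[[0,0,-4],0,0.6],[[0,0,-4],0,0.6],[[0,0,-2],0,0.6]]';  python3 go.py '[466,352,225]' '[466,352,128]'; python3 - <<'E'
from h import *
t=grab('top','t12.png');s=grab('scene','s12.png')
E
```

```text
time_s: 24.72
ee_pos: [595.9, 29.0, 257.4]
ee_rot: [174.5, 6.1, 143.8]
force: [0.2, 0.1, -0.4]
gripper_width: 55.0
lean [8.2 0.9] yaw 143.8 q [  1.  14.  88.   1.  69. -53.] pos [595.9  29.  257.4]
[466,352,225] tool cm [29.73 18.3   1.83]
[466,352,128] tool cm [30.77 17.37 11.43]
```

```bash
python3 -m jog '[[[3,1.8,0],0,0.6],[[4.2,2.6,0],0,0.6],[[4.2,2.6,0],0,0.6],[[4.2,2.6,0],0,0.6],[[4.2,2.6,0],0,0.6],[[4.2,2.6,0],0,0.6],[[3.5,2,0],0,0.6],[[0.8,0.5,0],-5,0.6],[[0,0,0],0,0.6]]'; python3 go.py '[466,352,160]'; python3 - <<'E'
from h import *
w=grab('wrist','w12.png');im=cv2.cvtColor(w['color'],cv2.COLOR_RGB2BGR)
hsv=cv2.cvtColor(im,cv2.COLOR_BGR2HSV);m=cv2.inRange(hsv,(5,130,70),(16,255,255));m[225:]=0
for k in cv2.findContours(m,0,2)[0]:
    if 200<cv2.contourArea(k)<5000:
        r=cv2.minAreaRect(k);B=cv2.boxPoints(r);B=np.array([onz(w,*p,154,True)[:2] for p in B]);e=[B[1]-B[0],B[2]-B[1]];e=max(e,key=np.linalg.norm)
        print(np.round(r[0]),np.round(r[1]),onz(w,*r[0],154,True),'yaw',np.degrees(np.arctan2(e[1],e[0])).round(),np.linalg.norm(e).round())
E
```

```text
time_s: 25.95
ee_pos: [464.3, 343.0, 228.0]
ee_rot: [175.8, 6.2, 148.9]
force: [0.5, -0.3, -0.5]
gripper_width: 54.8
lean [7.5 0.4] yaw 148.9 q [ 38.  14.  92.  -5.  67. -20.] pos [464.3 343.  228. ]
[466,352,160] tool cm [1.06 0.37 6.76]
[198.  63.] [20. 19.] [339.8 352.1 154. ] yaw -1.0 16.0
```

```bash
python3 -m jog '[[[0.5,0.2,3],0,0.6],[[0.5,0.2,3],0,0.6],[[0,0,0],0,0.6]]'; python3 go.py '[466,352,127]'; python3 - <<'E'
from h import *
w=grab('wrist','w13.png');im=cv2.cvtColor(w['color'],cv2.COLOR_RGB2BGR)
hsv=cv2.cvtColor(im,cv2.COLOR_BGR2HSV);m=cv2.inRange(hsv,(4,110,60),(16,255,255))
sub=m[130:258,232:328];ys,xs=np.nonzero(sub)
n,l,st,c=cv2.connectedComponentsWithStats(sub)
for i in range(1,n):
    if st[i,4]>150: print(st[i]+[232,130,0,0,0],c[i]+[232,130])
m3=m[:225];n,l,st,c=cv2.connectedComponentsWithStats(m3)
for i in range(1,n):
    if 300<st[i,4]<8000: print('all',st[i],c[i].round(),onz(w,*c[i],154,True))
for v in range(150,258,12):
    x=np.nonzero(m[v,225:335])[0]; print(v, (x.min()+225,x.max()+225) if len(x) else None)
E
```

```text
time_s: 26.38
ee_pos: [467.2, 349.2, 165.4]
ee_rot: [175.8, 6.2, 148.5]
force: [-0.7, 0.1, 0.2]
gripper_width: 54.9
lean [7.5 0.3] yaw 148.5 q [ 38.  17.  97.  -5.  60. -18.] pos [467.2 349.2 165.4]
[466,352,127] tool cm [ 0.66 -0.09  3.79]
[ 265  170   31   88 2148] [280.37709497 215.22811918]
all [ 149   40   80  101 3575] [189.  89.] [363.5 353.1 154. ]
all [ 265  170   29   55 1315] [279. 199.] [446.4 362.2 154. ]
150 None
162 None
174 (np.int64(271), np.int64(286))
186 (np.int64(265), np.int64(291))
198 (np.int64(267), np.int64(292))
210 (np.int64(268), np.int64(292))
222 (np.int64(268), np.int64(293))
234 (np.int64(270), np.int64(294))
246 (np.int64(270), np.int64(295))
```

```bash
python3 -m jog '[[[0.4,0,2],0,0.6],[[0.3,0,1.5],0,0.6],[[0,0,0.3],0,0.6]]'; python3 -m jog '[[[0,0,0],0,0],[[0,0,0],0,0],[[0,0,0],0,0],[[0,0,0],0,0],[[0,0,0],0,0],[[0,0,0],0,0]]' 40; python3 -m jog '[[[0,0,-1],0,0],[[0,0,-3],0,0],[[0,0,-4],0,0],[[0,0,-4],0,0],[[0,0,0],0,0],[[0,0,0],0,0]]';for i in 1 2 3; do python3 -m jog '[[[0,0,0],0,0]]' | grep -E 'force|width|ee'; done; python3 go.py
```

```text
time_s: 26.8
ee_pos: [470.3, 354.0, 131.9]
ee_rot: [175.2, 6.5, 148.2]
force: [0.2, 0.5, 0.3]
gripper_width: 54.7
time_s: 27.55
ee_pos: [471.1, 354.3, 134.0]
ee_rot: [175.1, 6.5, 148.2]
force: [-1.0, -0.5, -0.6]
gripper_width: 17.9
time_s: 28.3
ee_pos: [453.5, 352.4, 256.7]
ee_rot: [175.1, 6.6, 148.2]
force: [0.0, -0.4, -2.7]
gripper_width: 18.0
ee_pos: [453.1, 352.0, 255.3]
ee_rot: [175.3, 6.5, 148.2]
force: [-0.5, 0.2, -1.7]
gripper_width: 18.1
ee_pos: [452.6, 351.6, 253.9]
ee_rot: [175.4, 6.5, 148.2]
force: [0.2, 0.2, -1.9]
gripper_width: 17.5
ee_pos: [452.4, 351.3, 253.0]
ee_rot: [175.5, 6.5, 148.2]
force: [0.7, 1.2, -2.1]
gripper_width: 18.1
lean [7.8 0.4] yaw 148.2 q [ 39.  13.  90.  -5.  70. -18.] pos [452.4 351.3 253. ]
```

About 2 N again, so this one is empty too. I'll go around in front of the first tin to the right half of the crate.

```bash
python3 go.py '[455,-96,283]'
```

```text
lean [7.8 0.4] yaw 148.2 q [ 39.  13.  90.  -5.  70. -18.] pos [452.4 351.3 253. ]
[455,-96,283] tool cm [-23.95 -37.76  -3.28]
```

```bash
python3 -m jog '[[[-1.2,-1.9,-1.5],0,0],[[-2.2,-3.5,-1],0,0],[[-2.8,-4.4,-0.5],0,0],[[-2.8,-4.4,-0.2],0,0],[[-2.8,-4.4,-0.2],0,0],[[-2.8,-4.4,-0.2],0,0],[[-2.8,-4.4,-0.2],0,0],[[-2.8,-4.4,-0.2],0,0],[[-2.2,-3.5,-0.2],0,0],[[-1.2,-2,0],0,0]]'; python3 go.py '[455,-96,270]' '[603,-98,270]'
```

```text
time_s: 29.92
ee_pos: [449.2, -110.9, 302.5]
ee_rot: [175.6, 7.3, 148.3]
force: [0.1, 0.6, -1.9]
gripper_width: 18.0
lean [ 8.5 -0. ] yaw 148.3 q [-17.   0.  98.   3.  73. -76.] pos [ 449.2 -110.9  302.5]
[455,-96,270] tool cm [0.69 1.32 3.3 ]
[603,-98,270] tool cm [-11.9    8.78   5.48]
```

```bash
python3 -m jog '[[[-1.5,1.1,0.4],0,0],[[-2.6,1.8,0.6],0,0],[[-2.8,2,0.8],0,0],[[-2.8,2,0.9],0,0],[[-1.7,1.2,0.8],0,0],[[-0.5,0.4,0.3],0,0],[[0,0,0],0,0]]'; python3 go.py '[603,-98,210]' '[608,-98,145]'
```

```text
time_s: 30.8
ee_pos: [603.3, -100.6, 289.7]
ee_rot: [175.5, 7.5, 148.2]
force: [0.6, -0.0, -1.6]
gripper_width: 18.1
lean [ 8.7 -0.1] yaw 148.2 q [-11.  15.  83.   2.  74. -70.] pos [ 603.3 -100.6  289.7]
[603,-98,210] tool cm [ 1.2  -0.41  7.87]
[608,-98,145] tool cm [ 1.63 -0.65 14.37]
```

```bash
python3 -m jog '[[[0.6,-0.4,3],0,0],[[0.6,-0.4,4],0,0],[[0.4,-0.3,4],0,0],[[0,0,1.5],0,0],[[0,0,0],0,0]]'; python3 go.py '[607,-97,138]'
```

```text
time_s: 31.42
ee_pos: [601.6, -102.0, 165.4]
ee_rot: [175.4, 7.9, 148.2]
force: [0.5, 0.1, -2.2]
gripper_width: 17.7
lean [ 9.1 -0.2] yaw 148.2 q [-12.  18.  96.   2.  57. -71.] pos [ 601.6 -102.   165.4]
[607,-97,138] tool cm [0.18 0.49 2.79]
```

```bash
python3 -m jog '[[[0.2,0.5,1],0,0],[[0,-0.1,0.8],0,0],[[0,0,0.5],0,0]]'; python3 -m jog '[[[0,0,0.4],0,0],[[0,0,0],0,0]]';  python3 -m jog '[[[0,0,0.3],0,0],[[0,0,0],0,0]]'; python3 go.py '[607,-97,134]'
```

```text
time_s: 31.8
ee_pos: [608.4, -97.6, 145.9]
ee_rot: [175.3, 8.3, 148.2]
force: [0.3, 0.3, -1.9]
gripper_width: 17.9
time_s: 32.05
ee_pos: [609.2, -97.7, 141.5]
ee_rot: [175.3, 8.3, 148.2]
force: [-0.3, 0.3, -1.2]
gripper_width: 17.8
time_s: 32.3
ee_pos: [609.8, -97.8, 138.6]
ee_rot: [175.3, 8.3, 148.2]
force: [-0.7, 0.7, -1.8]
gripper_width: 18.1
lean [ 9.5 -0.3] yaw 148.2 q [-11.  20.  98.   2.  53. -71.] pos [609.8 -97.8 138.6]
[607,-97,134] tool cm [ 0.35 -0.11  0.41]
```

```bash
python3 -m jog '[[[0,0,0.4],0,0],[[0,0,0],0,0]]';  python3 -m jog '[[[0,0,0.3],0,0],[[0,0,0],0,0]]'; python3 -m jog '[[[0,0,0.3],0,0],[[0,0,0],0,0]]'
```

```text
time_s: 32.55
ee_pos: [610.6, -97.9, 134.5]
ee_rot: [175.3, 8.3, 148.2]
force: [0.1, -0.2, -1.9]
gripper_width: 18.3
time_s: 32.8
ee_pos: [612.9, -98.8, 134.1]
ee_rot: [175.2, 8.6, 148.1]
force: [-0.9, 0.3, -1.0]
gripper_width: 18.0
time_s: 33.05
ee_pos: [614.9, -99.8, 134.0]
ee_rot: [175.1, 8.9, 148.2]
force: [-0.8, 1.3, -1.3]
gripper_width: 17.6
```

```bash
python3 -m jog '[[[0,0,0],0,0.2],[[0,0,0],0,0.5],[[0,0,0],0,0.5],[[0,0,-3],0,0.6],[[0,0,-4],0,0.6],[[0,0,-4],0,0.6],[[0,0,-2],0,0.6]]';  python3 go.py '[350,350,250]'; python3 - <<'E'
from h import *
t=grab('top','t14.png');s=grab('scene','s14.png')
hsv=cv2.cvtColor(cv2.cvtColor(s['color'],cv2.COLOR_RGB2BGR),cv2.COLOR_BGR2HSV)
m=cv2.inRange(hsv,(100,150,40),(130,255,255));k=max(cv2.findContours(m,0,2)[0],key=cv2.contourArea)
h=cv2.approxPolyDP(cv2.convexHull(k),3,True).reshape(-1,2);print([(p.tolist(),onz(s,*p.astype(float),60)[:2].tolist()) for p in h])
E
```

```text
time_s: 33.92
ee_pos: [591.1, -98.0, 261.7]
ee_rot: [175.2, 8.6, 148.2]
force: [0.3, -0.1, -0.2]
gripper_width: 54.4
lean [ 9.8 -0.5] yaw 148.2 q [-11.  13.  89.   2.  68. -70.] pos [591.1 -98.  261.7]
[350,350,250] tool cm [43.78 25.72 -3.34]
[([299, 211], [532.6, 99.3]), ([297, 223], [601.2, 132.0]), ([275, 243], [736.6, 129.2]), ([219, 222], [741.3, -104.2]), ([216, 209], [682.5, -167.0]), ([228, 200], [610.2, -168.3]), ([255, 195], [526.5, -102.0])]
```

```bash
python3 -m jog '[[[3.5,2.1,-0.4],0,0.6],[[4.8,2.8,-0.4],0,0.6],[[4.8,2.8,-0.4],0,0.6],[[4.8,2.8,-0.4],0,0.6],[[4.8,2.8,-0.4],0,0.6],[[4.8,2.8,-0.4],0,0.6],[[4.8,2.8,-0.4],0,0.6],[[4.8,2.8,-0.3],0,0.6],[[4.5,2.7,-0.3],0,0.6],[[2,1.2,0],0,0.6]]';  python3 -m jog '[[[0,0,0],-9,0.6],[[0,0,0],-9,0.6],[[0,0,0],-9,0.6],[[0,0,0],-9,0.6]]'; python3 go.py '[350,350,220]' '[365,350,165]'
```

```text
time_s: 35.28
ee_pos: [342.6, 359.4, 236.5]
ee_rot: [175.9, 8.2, 148.1]
force: [0.9, -0.2, 0.2]
gripper_width: 54.3
time_s: 35.78
ee_pos: [339.1, 360.6, 229.2]
ee_rot: [-177.9, 8.5, -173.9]
force: [-0.1, -0.9, 0.0]
gripper_width: 54.7
lean [ 8.7 -1.2] yaw -173.9 q [ 51.   8. 101.  -8.  67. -42.] pos [339.1 360.6 229.2]
[350,350,220] tool cm [-0.82 -1.13  1.1 ]
[365,350,165] tool cm [-1.48 -1.09  6.76]
```

```bash
python3 -m jog '[[[-0.8,-0.5,3.3],0,0.6],[[-0.5,-0.5,3.3],0,0.6],[[0,0,0],0,0.6]]'; python3 go.py '[367,351,133]'; python3 - <<'E'
from h import *
w=grab('wrist','w15.png');im=cv2.cvtColor(w['color'],cv2.COLOR_RGB2BGR)
hsv=cv2.cvtColor(im,cv2.COLOR_BGR2HSV);m=cv2.inRange(hsv,(4,110,60),(16,255,255))
for v in range(126,258,12):
    x=np.nonzero(m[v,215:345])[0]; print(v, (x.min()+215,x.max()+215) if len(x) else None)
E
```

```text
time_s: 36.15
ee_pos: [362.0, 350.0, 161.2]
ee_rot: [-177.8, 8.3, -173.8]
force: [0.2, -0.1, 0.2]
gripper_width: 54.7
lean [ 8.5 -1.3] yaw -173.8 q [ 48.  11. 106.  -8.  58. -44.] pos [362.  350.  161.2]
[367,351,133] tool cm [-0.09  0.16  2.85]
126 None
138 None
150 None
162 None
174 None
186 (np.int64(300), np.int64(300))
198 (np.int64(275), np.int64(301))
210 (np.int64(273), np.int64(299))
222 (np.int64(271), np.int64(297))
234 (np.int64(270), np.int64(295))
246 (np.int64(268), np.int64(293))
```

```bash
python3 -m jog '[[[-0.3,0.2,1],6,0.6],[[-0.1,0,1.4],0,0.6],[[0,0,0.5],0,0.6]]'; python3 -m jog '[[[0,0,0],0,0],[[0,0,0],0,0],[[0,0,0],0,0],[[0,0,0],0,0],[[0,0,0],0,0],[[0,0,0],0,0]]' 45; python3 -m jog '[[[0,0,-1],0,0],[[0,0,-3],0,0],[[0,0,-4],0,0],[[0,0,-4],0,0],[[0,0,0],0,0],[[0,0,0],0,0]]';for i in 1 2 3; do python3 -m jog '[[[0,0,0],0,0]]' | grep -E 'force|width|ee'; done; python3 go.py '[420,0,300]'
```

```text
time_s: 36.58
ee_pos: [371.5, 354.9, 136.3]
ee_rot: [-179.0, 8.8, -179.8]
force: [-0.0, 0.1, -0.0]
gripper_width: 55.0
time_s: 37.33
ee_pos: [371.6, 354.5, 137.3]
ee_rot: [-179.0, 8.9, -179.7]
force: [1.2, -0.7, 0.1]
gripper_width: 17.6
time_s: 38.08
ee_pos: [348.3, 354.8, 253.7]
ee_rot: [-178.6, 8.1, -179.7]
force: [0.5, -0.1, -5.7]
gripper_width: 17.4
ee_pos: [347.8, 354.1, 251.9]
ee_rot: [-178.4, 8.0, -179.7]
force: [-0.4, -0.5, -6.2]
gripper_width: 17.3
ee_pos: [347.3, 353.5, 250.2]
ee_rot: [-178.3, 7.8, -179.7]
force: [0.0, 0.3, -5.8]
gripper_width: 17.9
ee_pos: [347.1, 353.2, 249.2]
ee_rot: [-178.2, 7.8, -179.7]
force: [1.0, -0.7, -6.2]
gripper_width: 17.3
lean [ 7.8 -1.7] yaw -179.7 q [ 49.   7.  98.  -7.  71. -39.] pos [347.1 353.2 249.2]
[420,0,300] tool cm [ -7.7  -35.47  -2.98]
```

About 6 N, so this one is full and goes in the wooden tray. The path keeps in front of the crate.

```bash
python3 -m jog '[[[-0.3,-1.5,-1],0,0],[[-0.7,-3,-1],0,0],[[-1,-4.2,-0.5],0,0],[[-1.1,-4.8,-0.5],0,0],[[-1.1,-5,-0.3],0,0],[[-1.1,-5,-0.3],0,0],[[-1.1,-5,-0.3],0,0],[[-1.1,-5,-0.3],0,0],[[-1.1,-5,-0.3],0,0]]'; python3 go.py '[500,-352,270]'
```

```text
time_s: 39.58
ee_pos: [427.1, -45.3, 326.9]
ee_rot: [-177.8, 8.3, -179.2]
force: [1.3, -0.1, -6.0]
gripper_width: 17.5
lean [ 8.3 -2. ] yaw -179.2 q [ -7.  -3.  98.  -1.  76. -97.] pos [427.1 -45.3 326.9]
[500,-352,270] tool cm [ -5.98 -30.5    7.78]
```

```bash
python3 -m jog '[[[-0.9,-5,0.6],0,0],[[-0.9,-5,0.7],0,0],[[-0.9,-5,0.8],0,0],[[-0.9,-5,0.8],0,0],[[-0.8,-4.2,0.8],0,0],[[-0.8,-3,0.8],0,0],[[-0.5,-1.8,0.6],0,0],[[0,-0.6,0],0,0],[[0,0,0],0,0]]'; python3 go.py '[503,-352,200]' '[505,-352,150]'; python3 - <<'E'
from h import *
s=grab('scene','s16.png')
E
```

```text
time_s: 40.7
ee_pos: [484.5, -359.6, 302.4]
ee_rot: [-177.5, 8.3, -179.6]
force: [0.4, 0.4, -6.2]
gripper_width: 17.9
lean [ 8.3 -2.5] yaw -179.6 q [ -40.   14.   82.    3.   76. -130.] pos [ 484.5 -359.6  302.4]
[503,-352,200] tool cm [-0.35  1.2  10.36]
[505,-352,150] tool cm [ 0.17  1.42 15.33]
```

```bash
python3 -m jog '[[[0.2,0.4,2.5],0,0],[[0.2,0.4,3.5],0,0],[[0.2,0.3,3.5],0,0],[[0.1,0.2,2.2],0,0],[[0,0,0],0,0]]'; python3 go.py '[505,-352,147]'
```

```text
time_s: 41.38
ee_pos: [495.4, -345.1, 186.7]
ee_rot: [-177.4, 8.5, -179.2]
force: [-0.7, -0.4, -4.8]
gripper_width: 17.1
lean [ 8.5 -2.5] yaw -179.2 q [ -38.   17.   94.    4.   60. -130.] pos [ 495.4 -345.1  186.7]
[505,-352,147] tool cm [-0.35 -0.52  4.1 ]
```

```bash
python3 -m jog '[[[0,-0.3,1.5],0,0],[[0,-0.2,1],0,0],[[0,0,0.5],0,0]]'; python3 -m jog '[[[0,0,0.4],0,0],[[0,0,0],0,0]]';  python3 -m jog '[[[0,0,0.3],0,0],[[0,0,0],0,0]]'
```

```text
time_s: 41.75
ee_pos: [501.9, -352.3, 159.5]
ee_rot: [-177.2, 8.8, -179.1]
force: [-0.8, -0.5, -6.6]
gripper_width: 17.2
time_s: 42.0
ee_pos: [502.5, -352.7, 155.2]
ee_rot: [-177.2, 8.8, -179.1]
force: [-0.9, 0.6, -5.9]
gripper_width: 18.1
time_s: 42.25
ee_pos: [503.2, -353.1, 152.5]
ee_rot: [-177.2, 8.9, -179.1]
force: [-0.2, 0.4, -6.0]
gripper_width: 17.6
```

```bash
python3 -m jog '[[[0,0,0.4],0,0],[[0,0,0],0,0]]';  python3 -m jog '[[[0,0,0.3],0,0],[[0,0,0],0,0]]'; python3 -m jog '[[[0,0,0.3],0,0],[[0,0,0],0,0]]'
```

```text
time_s: 42.5
ee_pos: [503.9, -353.3, 148.5]
ee_rot: [-177.1, 8.9, -179.1]
force: [-0.2, -0.7, -6.3]
gripper_width: 17.4
time_s: 42.75
ee_pos: [504.9, -354.0, 146.5]
ee_rot: [-177.1, 9.0, -179.1]
force: [-1.0, 0.1, -4.9]
gripper_width: 17.2
time_s: 43.0
ee_pos: [506.0, -355.2, 146.2]
ee_rot: [-176.9, 9.1, -179.1]
force: [-1.7, 1.6, -3.8]
gripper_width: 17.6
```

```bash
python3 -m jog '[[[0,0,0.3],0,0],[[0,0,0.2],0,0]]'; python3 -m jog '[[[0,0,0],0,0.2],[[0,0,0],0,0.5],[[0,0,0],0,0.5],[[0,0,-3],0,0.6],[[0,0,-4],0,0.6],[[0,0,-4],0,0.6],[[0,0,-3],0,0.6],[[4,3,-3],0,0.6],[[4,3,-2],0,0.6]]'; python3 go.py; python3 - <<'E'
from h import *
t=grab('top','t17.png');s=grab('scene','s17.png')
im=lambda d:cv2.cvtColor(d['color'],cv2.COLOR_RGB2BGR)
o=np.hstack([cv2.resize(im(s)[110:290,150:420],(400,267)),cv2.resize(im(t)[60:320,100:460],(400,267))])
a=cv2.resize(im(s)[130:270,160:410],(800,448),interpolation=cv2.INTER_CUBIC)
b=cv2.resize(im(t)[140:300,240:450],(196,150))
a[:150,604:]=b
cv2.imwrite('pics/f17.png',a)
E
```

```text
time_s: 43.25
ee_pos: [508.3, -357.7, 145.6]
ee_rot: [-176.5, 9.4, -179.0]
force: [-3.7, -0.2, 6.1]
gripper_width: 17.3
time_s: 44.38
ee_pos: [399.8, -287.8, 319.1]
ee_rot: [-176.6, 9.7, -179.0]
force: [-0.1, -0.4, 0.4]
gripper_width: 54.5
lean [ 9.7 -3.3] yaw -179.0 q [ -40.    2.   94.    4.   74. -131.] pos [ 399.8 -287.8  319.1]
```

View pics/f17.png

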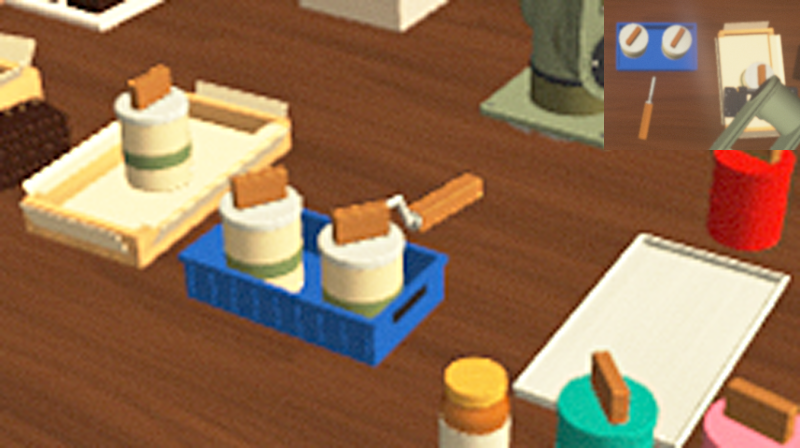

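The view shows two tins upright in the crate at (260,230) and (360,260), and one in the tray at (155,135). The hook lies on the bench at (435,205), clear of the crate. As a last check I'll triangulate the knob heights for uprightness and measure the crate rim.

```bash
python3 - <<'E'
from h import *
s=load('scene');t=load('top')
def knobs(d,box):
    x0,y0,x1,y1=box;im=cv2.cvtColor(d['color'],cv2.COLOR_RGB2BGR);hsv=cv2.cvtColor(im,cv2.COLOR_BGR2HSV)[y0:y1,x0:x1]
    m=cv2.inRange(hsv,(4,120,70),(16,255,255));out=[]
    n,l,st,c=cv2.connectedComponentsWithStats(m)
    return [(st[i,4],(c[i]+[x0,y0]).round(1)) for i in range(1,n) if st[i,4]>40]
def lids(d,box):
    x0,y0,x1,y1=box;im=cv2.cvtColor(d['color'],cv2.COLOR_RGB2BGR);hsv=cv2.cvtColor(im,cv2.COLOR_BGR2HSV)[y0:y1,x0:x1]
    m=cv2.inRange(hsv,(0,0,130),(180,70,255));n,l,st,c=cv2.connectedComponentsWithStats(m)
    return [(st[i].tolist(),(c[i]+[x0,y0]).round(1)) for i in range(1,n) if st[i,4]>60]
kt=[p for a,p in knobs(t,(250,160,345,225))];ks=[p for a,p in knobs(s,(225,175,288,210))]
print(kt,ks)
for a in kt:
    for b in ks:
        o1,r1=ray(t,*a);o2,r2=ray(s,*b);A=np.c_[r1,-r2];x=np.linalg.lstsq(A,o2-o1,rcond=None)[0];p,q=o1+r1*x[0],o2+r2*x[1]
        print(a,b,((p+q)/2).round(),np.linalg.norm(p-q).round(1))
print(lids(t,(250,160,345,225)))
hsv=cv2.cvtColor(cv2.cvtColor(t['color'],cv2.COLOR_RGB2BGR),cv2.COLOR_BGR2HSV)
m=cv2.inRange(hsv,(100,130,30),(130,255,255));k=max(cv2.findContours(m,0,2)[0],key=cv2.contourArea);r=cv2.minAreaRect(k)
print([onz(t,*p,60)[:2].tolist() for p in cv2.boxPoints(r)])
E
```

```text
[array([270.6, 164.1]), array([271.1, 177.9]), array([318.3, 180. ]), array([286.8, 220.7])] [array([264.5, 187.5])]
[270.6 164.1] [264.5 187.5] [647.  38. 197.] 11.2
[271.1 177.9] [264.5 187.5] [617.  28. 178.] 30.2
[318.3 180. ] [264.5 187.5] [591. -61. 148.] 85.2
[286.8 220.7] [264.5 187.5] [512. -32. 105.] 55.7
[([6, 4, 32, 38, 738], array([271. , 181.9])), ([51, 6, 35, 38, 807], array([317.5, 183.3])), ([87, 12, 4, 44, 96], array([339.3, 192.4]))]
[[523.4, 91.9], [678.9, 96.3], [684.3, -144.6], [528.3, -144.8]]
```

```bash
python3 - <<'E'
from h import *
s=load('scene');t=load('top')
P=lambda d,*q:cv2.projectPoints(np.array(q,float),d['rvec'],d['tvec'],d['K'],None)[0].reshape(-1,2).round(1).tolist()
for a,b in [((318.3,180),(241.2,188.0)),((271.1,177.9),(272.8,199.0))]:
    o1,r1=ray(t,*a);o2,r2=ray(s,*b);x=np.linalg.lstsq(np.c_[r1,-r2],o2-o1,rcond=None)[0];p=(o1+r1*x[0]+o2+r2*x[1])/2
    print('knob',p.round(1)); X,Y=p[:2]
    # upright prediction: band/base near bottom and lid edges, scene px -> crop px
    q=np.array(P(s,[X,Y,4],[X,Y,116],[X,Y,40]));print('scene axis base,lid,z40 in f17:',((q-[160,130])*3.2).round(0).tolist())
E
```

```text
knob [614.9 -97.7 137.7]
scene axis base,lid,z40 in f17: [[265.0, 283.0], [260.0, 202.0], [264.0, 257.0]]
knob [618.   42.  138.5]
scene axis base,lid,z40 in f17: [[362.0, 321.0], [360.0, 238.0], [362.0, 295.0]]
```

```bash
python3 -c "
from workcell import job_done,telemetry
print(telemetry.state()['force'],telemetry.state()['time_s']);print(job_done())"
```

```text
[ 0.1430377 -0.0735408  0.1650767] 44.475
the job is handed in; nothing more can be done
None
```

I drew the crate in with the pan hook, laid the hook back on the bench, and placed all three tins. I handed the job in at 44.5 s of the 72 s allowed, with the gripper clear of everything. The hand-in reports no verdict.

- **Crate:** its near rim is at about x = 527 mm (limit 640), between the sheet pan and the wooden tray. Only the hook touched it.
- **Tins:** lifted, they felt like about 2.3, 2.0 and 6.0 N. The first two are empty and stand in the crate; the third is full and stands in the wooden tray.
- **Last checks:** the last picture shows all three tins upright and the hook on the bench, clear of the crate. The knobs of the two crate tins triangulate to about 138 mm high, where an upright tin gives about 135. Uprightness of the tin in the tray was judged from that picture only. I never reached for the chocolate bars, jar or spatula, but I did not measure their positions again.

Some things disagreed or went wrong:
- **Finger height:** the fingertips stood roughly 24 mm higher than the reported pose implied, so the first two tries at gripping the hook closed on air above the handle. Grasps and set-downs after that were guided by force and by where earlier contacts had read.
- **Tool lean:** the tool gradually leaned to about 10°, and no move I tried undid it.
- **Set-down force:** the full tin was pressed down with about 6 N as it was released.
- **Crate measurement:** the top-view colour mask cut off the crate's right end, so I took its width from the scene camera.

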